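# Thread the utensil hanger round the bent rail

### The job

Pick up the white utensil hanger, thread its hole over the free end of the bent steel rail and slide it round the bend and along, until it has pushed the loose black spacer tube right up against the post; then let go, leaving it hanging upright there. Work gently, by feel: the moment the hanger starts to bind (a side load of more than a few newtons) ease it, and never force it along or against the rail. Leave the shaker, the bowl and the cardboard box where they stand.

Things in the scene. Friction and masses are not known exactly. Their poses are not given: they have to be found in the camera images.
- hanger_mid (a point): Middle of the hanger and of its 15 mm round hole, 36 mm above its underside. White nylon block 26 x 26 x 72 mm tall on a steel foot bar 84 (y) x 26 x 8 mm with a peg up 14 mm at each end. x = along the hole, which runs 26 mm right through; y = along the bar; z = up. Front and back alike. 0.18 to 0.35 kg. Stands upright on the table; its weight lies below the hole, so on the rail it hangs upright.
- hanger_grip (a point): On the hanger, 20 mm straight above the hole's middle, 16 mm below its top; same axes as hanger_mid. The height at which to pinch the block's two flat y sides (26 mm apart) from above: at and above this height the block is solid and nothing lies beside it.
- rail: Fixed rigid bent rail of 12 mm polished steel rod, level, axis 130 mm above the table. Origin on the rod's axis at its free rounded tip; x runs from the tip along the rod, z up. Straight along +x for 90 mm, then the bend, then straight for 120 mm from the bend's end to the axis of the post that carries it (post 20 mm thick, top 10 mm above the rod's axis). Friction on the hanger is low, 0.2 to 0.3.
- rail_bend (a point): On the rod's axis where the bend starts, 90 mm from the tip; axes as rail. From here the rod bends level towards +y (left when going along x) with a radius of 60 mm to its axis. Bent by hand: the bend's angle is anything from 40 to 80 degrees, differs each time and is not measured, so it must be felt or seen. The rod keeps its height.
- spacer (a joint): How far the loose black spacer tube (24 mm thick, 30 mm long) on the last straight has been slid towards the post, in m: 0 to 0.008 at the start; 0.02 = against the post, a hard stop. It slides against about 3 N and stays where it is pushed. When it is home its near face is 80 mm past the end of the bend, so the hanger's middle is then 67 mm past the end of the bend.
- shaker_mid (a point): Bystander: clear jar with a steel lid, 56 mm thick and 110 mm tall, upright; this point is 55 mm above the table. Leave it alone.
- bowl_mid (a point): Bystander: white bowl, 140 mm across and 55 mm tall; this point is in its middle, 28 mm above the table. Leave it alone.
- glovebox_mid (a point): Bystander: closed cardboard box, 100 (x) by 140 (y) by 60 mm; this point is its centre. Leave it alone.

How it is judged (in metres and radians):
On the way, in this order (a step that is already met when the one before it is completed fails the run):
1. the hanger is threaded on the rail's free straight (x of hanger_mid in the frame of rail between 0.015 and 0.09 m and y of hanger_mid in the frame of rail between -0.005 and 0.005 m and z of hanger_mid in the frame of rail between -0.005 and 0.005 m), for 0.1 s.
2. the hanger has been slid well round the bend (x of hanger_mid in the frame of rail between 0.11 and 0.21 m and y of hanger_mid in the frame of rail between 0.025 and 0.14 m and z of hanger_mid in the frame of rail between -0.006 and 0.006 m and angle between the x axis of hanger_mid and the x axis of rail, either way round above 0.5 rad), for 0.1 s.
At the end, for the whole second after the job is handed in: The spacer is within 3 mm of the post; the hanger is on the last straight (hole centre at x 140-205, y 45-130 mm, z within 6 mm in the rail's frame; turned over 0.5 rad from the rail's x), hanging upright within 0.3 rad, at rest, let go (value of joint spacer above 0.017 m and x of hanger_mid in the frame of rail between 0.14 and 0.205 m and y of hanger_mid in the frame of rail between 0.045 and 0.13 m and z of hanger_mid in the frame of rail between -0.006 and 0.006 m and angle between the x axis of hanger_mid and the x axis of rail, either way round above 0.5 rad and angle between hanger_mid's own z axis and vertical below 0.3 rad and linear speed of hanger below 0.03 m/s); the robot touches nothing.
It fails at once if the hanger is forced against the rail or spacer with more than 25 N (contact force between hanger and rail above 25 N).
It fails at once if the shaker is moved more than 20 mm (distance of shaker_mid from where it was at the start of the episode above 0.02 m).
It fails at once if the bowl is moved more than 20 mm (distance of bowl_mid from where it was at the start of the episode above 0.02 m).
It fails at once if the glovebox is moved more than 20 mm (distance of glovebox_mid from where it was at the start of the episode above 0.02 m).
It also fails if it takes over 72 s, if anything falls off the work surface, if the arm or the gripper's body presses on something with over 40 N, if the wrist force passes 120 N, or if a joint passes its speed limit or range.

### The arm

A 6-joint arm with a two-finger parallel gripper is mounted at the origin on the work surface. World frame = base frame: x ahead of the robot, y to its left, z up, the work surface at z = 0. Lengths are in m, angles in degrees, forces in N, time in s.
With the tool pointing down it reaches from about 0.275 to 0.825 m from the base axis. Payload 4.9 kg.
Tool frame: the origin (TCP) lies on the mounting face of the last link; the fingertips stand 173 mm ahead of it and the grasp point (between the pads) lies 155 mm ahead of it (r.grip_depth is the distance from the TCP to the grasp point, in m); z points along the fingers, y is the direction in which the jaws open and shut (so a half turn about z gives the same grasp; the last joint's range is limited). The gripper opens to 85 mm and grips with 20 to 120 N. Pads are 22 mm wide; open, the fingers measure 114 mm over their backs; the gripper's body (76 mm by 85 mm) begins 54 mm behind the grasp point. The pads swing forward as they close: fully open they stand 13 mm farther back than shut.
Start: joints at [63.358, 18.69, -11.035, 60.275, 0, 82.311], TCP at [0.179, 0.52, 0.405] pointing down, gripper open.
Joint ranges: [-152.03, 152.03], [-55.5, 102.48], [-74.3, 77.21], [-110.64, 120.58], [-84.22, 78.4], [-180, 180]. Speed limits (degrees/s): [147.25, 147.25, 180, 180, 180, 180].

### API

Orientations are given as [roll, pitch, yaw] about the fixed x, y, z axes, in that order (R = Rz(yaw) Ry(pitch) Rx(roll)).
In Python, from workcell import r gives the robot as it stands.
- The arm moves only by the tool arm_command, never from a script. Its argument "series" is a list of rows, each an object of numbers: "x", "y", "z": the shift along the tool's x, y, z in units of 500 mm (1.0 is 500 mm); "rx", "ry", "rz": the turn, a rotation vector about the tool's x, y, z in units of pi/4 rad (1.0 is pi/4 rad). A call has 1 to 20 rows; each row is the pose to reach, as a shift and turn from the pose commanded when the call began, along the tool's axes at that moment; what a row does not reach only later rows make up. A row lasts 1/8 s, in which the tool goes at most 62.5 mm and 10.7 degrees, less where a joint would pass 70% of its speed; a pose out of reach is approached as far as the arm can. A call with a number of a shift or a turn outside -1 to 1 is refused whole. A call with a gripper value outside its range is refused whole. "claw" is the opening, from 0 (shut) to 1 (fully open), set as the call begins (left out, the last holds). The fingers move at their own pace and stop on an object; "newtons" is the grip in N (left out, the last holds). Time passes only in rows, so rows that repeat a pose let the fingers close. It gives the time, the measured TCP pose, the force and the opening at its end, in the units of the state.
- r.observe(): the state, without advancing time (a new reading comes with each control period).
- r.capture(name): name is "scene" or "top" or "wrist"; returns (picture, depth): 400x640x3 uint8, red, green, blue; 400x640 float32, m along the optical axis (not along the pixel's ray), 0 where there is no reading.
- r.get_calibration(name): a dict with "fx", "fy", "cx", "cy" (pixels), "R" (3x3) and "t" (3): a world point X has camera coordinates R X + t. Camera axes: x right, y down, z forward; pixel columns grow to the right and rows downward; lengths in m; the calibration is good to about 2 mm. The wrist camera is an equidistant fisheye: a pixel r from the principal point sees the ray r / f radians off the axis. A picture is of the moment at which its call begins: read the wrist's pose just before it. get_calibration takes no time and is no camera call; for the wrist camera it gives the pose at the moment of the call.
- r.hand_in(): hands the job in, once; it reports no verdict.
Trained networks look in the newest picture that a camera, given by its name, has taken for a name from the list of things; names that differ only in an ending like _2 or _b are one class to them, and where a whole thing is asked for, a point or a joint stands for the part that bears it (a point fixed in the world has none). Each returns a list of dicts, best first, with "conf" (0 to 1); they miss things now and then, are a little off and sometimes report something else, mostly with a low value. They report only what shows in the picture. A call takes as long as a camera call.
- r.cut_out(thing, camera): "pixels" (400x640 bool, what is visible of it) and "pixel" ([column, row] in pixels, amid what is visible of it).
The state is a dict: "t": time; "qpos": joint angles; "joint_vel": joint speeds; "joint_efforts": joint torques, N m; "position": TCP position; "tool_rot": TCP orientation; "contact_force": force on the tool from outside, world axes, zero at the start; "torque": the same for the moment, N m; "opening": finger opening in m.
Only numpy, scipy, OpenCV 4.12 (cv2) and the standard library are available. Lean on these libraries where they do the work, as an engineer would, in place of code of your own. Each camera call takes 0.05 s, during which the arm holds its last target. There are 200 camera calls.

## Working session

There is one attempt and no reset: what is moved stays moved. The work goes in short steps, Python scripts to look and compute and a tool call to move; the robot and the scene stay as the last step left them, time stands still between calls to the robot, and variables do not carry over. Pictures are saved under pics/ and viewed, about 8 in all and at most 12, crops included, and the job is handed in when it is done.

Besides the shell and the picture viewer there is one more tool, called after "Emit:" by a JSON object that holds its "method" and its "body". arm_command: Moves the arm, as the interface text tells. Shifts and turns lie within -1 to 1; 1 stands for 500 mm of shift or pi/4 rad of turn. Its arguments: {"type":"object","properties":{"series":{"type":"array"},"claw":{"type":"number"},"newtons":{"type":"number"}},"required":["series"]}

```bash
ls; mkdir -p pics
python3 - <<'E'
from workcell import r
import cv2,numpy as np
print(r.observe())
for c in("scene","top"):
    p,d=r.capture(c); cv2.imwrite(f"pics/{c}0.png",p[:,:,::-1]); np.savez(f"pics/{c}0.npz",p=p,d=d)
    k=r.get_calibration(c); print(c,{a:np.round(k[a],4).tolist() for a in k})
    for th in("hanger_mid","rail","spacer","shaker_mid","bowl_mid","glovebox_mid"):
        o=r.cut_out(th,c)
        for q in o[:2]:
            m=q["pixels"]&(d>0); v,u=np.nonzero(m); z=d[m]
            X=(np.c_[(u-k["cx"])/k["fx"]*z,(v-k["cy"])/k["fy"]*z,z]-k["t"])@np.array(k["R"])
            print(th,round(q["conf"],2),q["pixel"],m.sum(),np.round(np.median(X,0),3),np.round(np.percentile(X,2,0),3),np.round(np.percentile(X,98,0),3))
print(r.observe()["t"])
E
```

```text
pics
{'t': 0.0, 'qpos': array([ 6.33569177e+01,  1.87318542e+01, -1.10916016e+01,  6.02756098e+01,
       -1.05240448e-03,  8.23090138e+01]), 'joint_vel': array([ 0.11251309, -0.01541328,  0.11223129, -0.00158977,  0.06187727,
       -0.05650151]), 'joint_efforts': array([ 4.22418889e-04, -4.43398905e+01,  2.62438399e+01,  1.54696440e-02,
       -2.50166413e-04,  9.01775167e-06]), 'position': array([0.178506  , 0.51992213, 0.40390735]), 'tool_rot': array([-1.79901685e+02, -1.22150285e-02,  1.61047894e+02]), 'contact_force': array([ 0.16471118,  0.53014487, -0.22491066]), 'torque': array([-0.01683908, -0.00435412, -0.04370985]), 'opening': 0.08561291417490219}
scene {'fx': 385.0123, 'fy': 385.0123, 'cx': 321.842, 'cy': 202.3263, 'R': [[0.6949, 0.719, 0.0118], [0.4806, -0.4521, -0.7514], [-0.5349, 0.5278, -0.6598]], 't': [-0.3957, -0.1928, 1.3816]}
hanger_mid 0.94 [235.9, 260.8] 500 [ 0.524 -0.257  0.028] [ 0.479 -0.271  0.004] [ 0.553 -0.238  0.073]
rail 0.59 [346.5, 234.9] 1236 [0.65  0.006 0.018] [ 0.535 -0.038 -0.   ] [0.694 0.188 0.141]
spacer 0.59 [343.9, 196.3] 80 [0.62  0.03  0
[... 528 characters left out ...]
 -0.9996, -0.0232], [-0.9971, 0.0191, -0.0736], [0.074, 0.0219, -0.997]], 't': [-0.0216, 0.5938, 0.902]}
hanger_mid 0.92 [404.5, 227.7] 399 [ 0.514 -0.246  0.011] [ 0.475 -0.267  0.001] [ 0.552 -0.233  0.074]
rail 0.63 [292.3, 188.9] 1572 [0.622 0.027 0.022] [ 0.532 -0.032 -0.   ] [0.692 0.213 0.142]
spacer 0.63 [284.2, 190.2] 126 [0.617 0.036 0.14 ] [0.603 0.023 0.133] [0.631 0.05  0.144]
shaker_mid 0.65 [470.1, 160.7] 806 [ 0.675 -0.392  0.096] [ 0.653 -0.428  0.   ] [ 0.708 -0.377  0.112]
bowl_mid 0.71 [176.8, 180.9] 2407 [0.654 0.331 0.023] [0.588 0.259 0.002] [0.713 0.381 0.056]
glovebox_mid 0.6 [395.8, 151.5] 2492 [ 0.711 -0.228  0.06 ] [ 0.66  -0.298  0.021] [ 0.765 -0.16   0.063]
0.7
```

Run:
```python
import cv2,numpy as np
a=cv2.imread("pics/top0.png")[110:310,140:500]; b=cv2.imread("pics/scene0.png")[120:380,150:450]
cv2.imwrite("pics/v1.png",cv2.resize(a,None,fx=2.2,fy=2.2,interpolation=2))
cv2.imwrite("pics/v2.png",cv2.resize(b,None,fx=2.2,fy=2.2,interpolation=2))
k=np.load("pics/top0.npz");d=k["d"]
from workcell import r
c=r.get_calibration("top")
v,u=np.nonzero(d>0);z=d[v,u]
X=(np.c_[(u-c["cx"])/c["fx"]*z,(v-c["cy"])/c["fy"]*z,z]-c["t"])@np.array(c["R"])
m=(X[:,2]>.115)&(X[:,2]<.16)&(X[:,0]>.45)&(X[:,1]>-.15)&(X[:,1]<.3)
P=X[m];o=np.argsort(P[:,1]); print(m.sum()); 
for lo in np.arange(-.1,.25,.01):
    s=P[(P[:,1]>=lo)&(P[:,1]<lo+.01)]
    if len(s): print(round(lo,3),len(s),np.round([s[:,0].min(),s[:,0].mean(),s[:,0].max(),s[:,1].mean(),s[:,2].mean()],4))
h=(X[:,2]>.062)&(X[:,2]<.085)&(abs(X[:,0]-.514)<.08)&(abs(X[:,1]+.246)<.06)
print("hanger top",h.sum(),X[h].mean(0)); b=(X[:,2]>.003)&(X[:,2]<.085)&(abs(X[:,0]-.514)<.08)&(abs(X[:,1]+.25)<.06)
print(cv2.minAreaRect(X[h][:,:2].astype(np.float32)*1000),cv2.minAreaRect(X[b][:,:2].astype(np.float32)*1000))
```

```text
739
-0.0 39 [0.6404 0.6487 0.6596 0.0053 0.137 ]
0.01 44 [0.6313 0.6454 0.6577 0.0148 0.1385]
0.02 62 [0.6085 0.6257 0.6449 0.025  0.1366]
0.03 60 [0.5997 0.6161 0.6334 0.035  0.1397]
0.04 53 [0.5935 0.6112 0.6291 0.0444 0.1392]
0.05 45 [0.5821 0.5956 0.6179 0.0548 0.1346]
0.06 35 [0.569  0.5811 0.5938 0.065  0.1346]
0.07 41 [0.5578 0.5692 0.5824 0.0751 0.1348]
0.08 35 [0.5447 0.5564 0.5692 0.0852 0.1346]
0.09 33 [0.5382 0.5474 0.5581 0.0951 0.1347]
0.1 25 [0.5338 0.541  0.5493 0.1052 0.1349]
0.11 22 [0.5317 0.5369 0.5429 0.1145 0.1348]
0.12 26 [0.5296 0.5349 0.5409 0.1246 0.1349]
0.13 21 [0.5298 0.5344 0.5388 0.1349 0.1355]
0.14 26 [0.5299 0.5349 0.5413 0.1453 0.1351]
0.15 25 [0.5301 0.536  0.5414 0.155  0.1348]
0.16 25 [0.5303 0.5363 0.5416 0.1644 0.1354]
0.17 22 [0.5327 0.5369 0.5418 0.1749 0.1349]
0.18 23 [0.5329 0.5372 0.542  0.1851 0.1352]
0.19 22 [0.5331 0.5378 0.5421 0.1951 0.1354]
0.2 20 [0.5332 0.5377 0.5423 0.2048 0.1349]
0.21 28 [0.5334 0.5387 0.5448 0.2147 0.1348]
0.22 7 [0.5358 0.5403 0.5449 0.2219 0.1334]
hanger top 128 [ 0.51373042 -0.24907718  0.07148955]
((513.84326171875, -250.142822265625), (25.681882858276367, 26.2512264251709), 14.210017204284668) ((513.553955078125, -248.99560546875), (117.90145874023438, 158.75460815429688), 89.05452728271484)
```

View pics/v1.png

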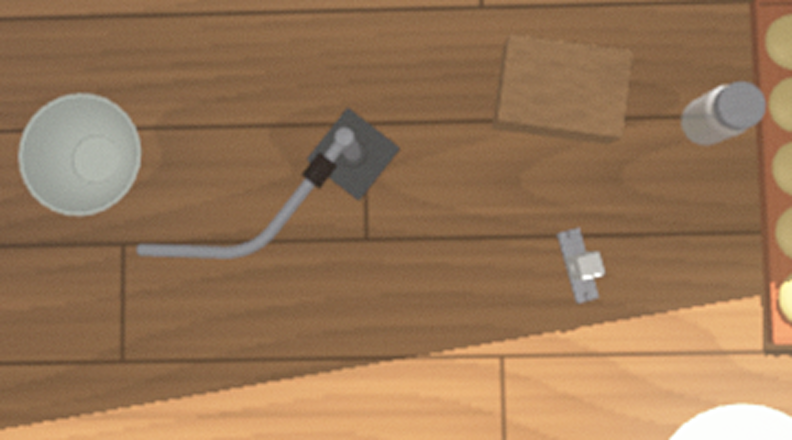

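View pics/v2.png

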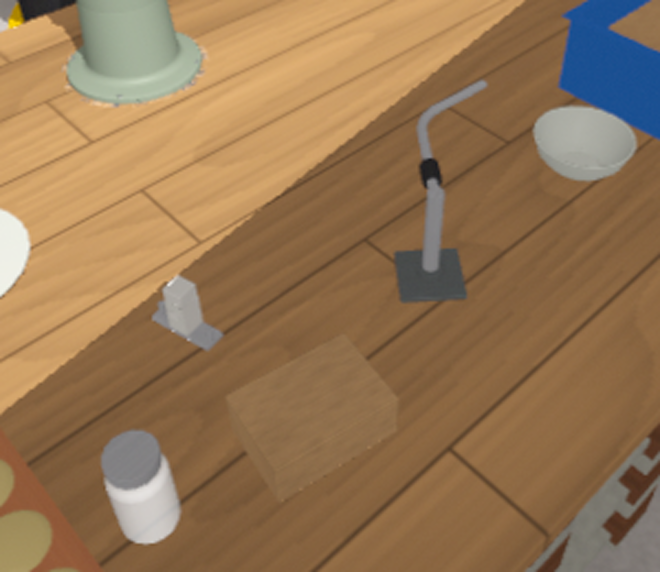

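```bash
cat > h.py <<'E'
import numpy as np
from scipy.optimize import least_squares
from workcell import r
def pts(c,d):
    v,u=np.nonzero(d>0);z=d[v,u]
    return u,v,(np.c_[(u-c["cx"])/c["fx"]*z,(v-c["cy"])/c["fy"]*z,z]-c["t"])@np.array(c["R"])
def plane(c,u,v,h):
    R=np.array(c["R"]);C=-R.T@c["t"]
    D=np.c_[(u-c["cx"])/c["fx"],(v-c["cy"])/c["fy"],np.ones(len(u))]@R
    return (C+D*((h-C[2])/D[:,2])[:,None])[:,:2]
def railpt(s,b):   # local axis point and heading
    s=np.asarray(s,float);L=.06*b
    q=np.clip(s-.09,0,L);e=np.maximum(s-.09-L,0);a=q/.06
    return np.c_[np.minimum(s,.09)+.06*np.sin(a)+e*np.cos(b),.06*(1-np.cos(a))+e*np.sin(b)],a
def rail(p,s):
    q,a=railpt(s,p[3]);c,n=np.cos(p[2]),np.sin(p[2])
    return q@np.array([[c,n],[-n,c]])+p[:2],a+p[2]
S=np.arange(0,.275,.001)
def fit(Q,p0):
    def f(p):
        d=np.linalg.norm(Q[:,None]-rail(p,S[S<.09+.06*p[3]+.115])[0][None],axis=2);return np.maximum(d,0).min(1)
    def g(p):   # signed lateral offsets
        C,a=rail(p,S);D=Q[:,None]-C[None];i=(D**2).sum(2).argmin(1);k=np.arange(len(Q))
        D=D[k,i];return -np.sin(a[i])*D[:,0]+np.cos(a[i])*D[:,1]
    P=np.array(p0)
    s=least_squares(lambda x:g([P[0]+x[0],P[1],x[1],x[2]]) if 0 else g([x[0],x[3],x[1],x[2]]),[P[0],P[2],P[3],P[1]],loss="soft_l1",f_scale=.003)
    x=s.x;return np.array([x[0],x[3],x[1],x[2]]),np.std(g([x[0],x[3],x[1],x[2]]))
E
python3 - <<'E'
from h import *
import cv2
for n in("top","scene"):
    k=np.load(f"pics/{n}0.npz");c=r.get_calibration(n)
    u,v,X=pts(c,k["d"])
    m=(X[:,2]>.118)&(X[:,2]<.15)&(X[:,0]>.5)&(X[:,0]<.7)&(X[:,1]>-.05)&(X[:,1]<.25)
    Q=plane(c,u[m],v[m],.13)
    tipy=Q[:,1].max()
    Q=Q[np.hypot(Q[:,0]-.649,Q[:,1]-.005)>.02]
    p,e=fit(Q,[.539,.224,np.radians(-92.8),np.radians(53)])
    print(n,len(Q),p[:2],np.degrees(p[2:]),"rms",e,"tip y from mask",np.sort(Q[:,1])[-4:])
    post,_=rail(p,[.09+.06*p[3]+.12]);print(" post",post)
    h=(X[:,2]>.066)&(X[:,2]<.085)&(abs(X[:,0]-.514)<.04)&(abs(X[:,1]+.25)<.04)
    Q=plane(c,u[h],v[h],.072).astype(np.float32);print(" hanger",cv2.minAreaRect(Q*1000),Q.mean(0))
    s=(X[:,2]>.009)&(X[:,2]<.03)&(abs(X[:,0]-.514)<.06)&(abs(X[:,1]+.25)<.04)
    b=(X[:,2]>.004)&(X[:,2]<.03)&(abs(X[:,0]-.514)<.06)&(abs(X[:,1]+.25)<.05)
    print(" bar",cv2.minAreaRect(X[b][:,:2].astype(np.float32)*1000))
E
```

```text
top 653 [0.53948342 0.22570693] [-93.20489842  54.37906515] rms 0.00444774954756251 tip y from mask [0.2234014  0.2234147  0.22342801 0.2256738 ]
 post [[0.6502273  0.01051535]]
 hanger ((513.64013671875, -249.65737915039062), (25.788305282592773, 26.051345825195312), 13.01138687133789) [ 0.5136878  -0.24957938]
 bar ((511.2897644042969, -250.051025390625), (105.70687866210938, 69.4197769165039), 6.146300315856934)
scene 337 [0.53964219 0.22273059] [-93.19010351  53.85848719] rms 0.005196770437157293 tip y from mask [0.21903721 0.21942734 0.22117958 0.22332217]
 post [[0.64933121 0.00706474]]
 hanger ((517.3477172851562, -253.84548950195312), (29.088281631469727, 27.161048889160156), 15.981453895568848) [ 0.5163952  -0.25416955]
 bar ((513.7333984375, -253.1117401123047), (85.97724914550781, 27.515094757080078), 14.30232048034668)
```

```bash
cat >> h.py <<'E'
from scipy.spatial.transform import Rotation as Ro
def dl(a,b):  # a,b: [x,y,z,yaw] tool pointing down -> row units
    y=np.radians(a[3]);d=np.subtract(b[:3],a[:3])
    return np.round([(np.cos(y)*d[0]+np.sin(y)*d[1])/.5,(np.sin(y)*d[0]-np.cos(y)*d[1])/.5,-d[2]/.5,-(b[3]-a[3])/45],4)
E
python3 -c "
from h import *
a=[.179,.52,.405,161.05];b=[.345,.135,.40,104.2];c=[.5145,-.251,.30,104.2]
print(dl(a,b),dl(b,c))"
```

```text
[-0.5641 -0.6205  0.01    1.2633] [-0.8316  0.1393  0.2    -0.    ]
```

Emit:
{"method": "arm_command", "body": {"series": [{"x": -0.564,"y": -0.62,"z": 0.01,"rz": 1.0},{"x": -0.564,"y": -0.62,"z": 0.01,"rz": 1.0},{"x": -0.564,"y": -0.62,"z": 0.01,"rz": 1.0},{"x": -0.564,"y": -0.62,"z": 0.01,"rz": 1.0},{"x": -0.564,"y": -0.62,"z": 0.01,"rz": 1.0},{"x": -0.564,"y": -0.62,"z": 0.01,"rz": 1.0},{"x": -0.564,"y": -0.62,"z": 0.01,"rz": 1.0},{"x": -0.564,"y": -0.62,"z": 0.01,"rz": 1.0},{"x": -0.564,"y": -0.62,"z": 0.01,"rz": 1.0}], "claw": 1, "newtons": 30}}

```text
validation failed for argument at $.se...
```

```bash
python3 -c "
from h import *
b=[.345,.135,.40,116.05];c=[.5145,-.251,.30,104.2]
print(dl(b,c));o=r.observe();print(o['position'],o['tool_rot'])"
```

```text
[-0.8424 -0.0345  0.2     0.2633]
[0.17860723 0.52018694 0.40469813] [-1.79998162e+02 -3.68309371e-04  1.61048139e+02]
```

Emit:
{"method": "arm_command", "body": {"series": [{"x": -0.564,"y": -0.62,"z": 0.01,"rx": 0,"ry": 0,"rz": 1.0},{"x": -0.564,"y": -0.62,"z": 0.01,"rx": 0,"ry": 0,"rz": 1.0},{"x": -0.564,"y": -0.62,"z": 0.01,"rx": 0,"ry": 0,"rz": 1.0},{"x": -0.564,"y": -0.62,"z": 0.01,"rx": 0,"ry": 0,"rz": 1.0},{"x": -0.564,"y": -0.62,"z": 0.01,"rx": 0,"ry": 0,"rz": 1.0},{"x": -0.564,"y": -0.62,"z": 0.01,"rx": 0,"ry": 0,"rz": 1.0},{"x": -0.564,"y": -0.62,"z": 0.01,"rx": 0,"ry": 0,"rz": 1.0},{"x": -0.564,"y": -0.62,"z": 0.01,"rx": 0,"ry": 0,"rz": 1.0},{"x": -0.564,"y": -0.62,"z": 0.01,"rx": 0,"ry": 0,"rz": 1.0}], "claw": 1, "newtons": 30}}

```text
t: 1.82
position: [0.3445, 0.1355, 0.3997]
tool_rot: [180.0, -0.0, 116.0]
contact_force: [0.6, -0.8, -0.3]
opening: 0.0854
```

Emit:
{"method": "arm_command", "body": {"series": [{"x": -0.842,"y": -0.035,"z": 0.2,"rx": 0,"ry": 0,"rz": 0.263},{"x": -0.842,"y": -0.035,"z": 0.2,"rx": 0,"ry": 0,"rz": 0.263},{"x": -0.842,"y": -0.035,"z": 0.2,"rx": 0,"ry": 0,"rz": 0.263},{"x": -0.842,"y": -0.035,"z": 0.2,"rx": 0,"ry": 0,"rz": 0.263},{"x": -0.842,"y": -0.035,"z": 0.2,"rx": 0,"ry": 0,"rz": 0.263},{"x": -0.842,"y": -0.035,"z": 0.2,"rx": 0,"ry": 0,"rz": 0.263},{"x": -0.842,"y": -0.035,"z": 0.2,"rx": 0,"ry": 0,"rz": 0.263},{"x": -0.842,"y": -0.035,"z": 0.2,"rx": 0,"ry": 0,"rz": 0.263},{"x": -0.842,"y": -0.035,"z": 0.2,"rx": 0,"ry": 0,"rz": 0.263},{"x": -0.842,"y": -0.035,"z": 0.2,"rx": 0,"ry": 0,"rz": 0.263}]}}

```text
t: 3.08
position: [0.5138, -0.2484, 0.3001]
tool_rot: [-180.0, -0.0, 104.4]
contact_force: [-0.3, -0.3, 0.3]
opening: 0.0852
```

```bash
cat >> h.py <<'E'
def fpts(c,d):  # fisheye (equidistant) depth points; d = depth along the axis
    v,u=np.nonzero((d>0)&(d<1.2));x=(u-c["cx"])/c["fx"];y=(v-c["cy"])/c["fy"];th=np.hypot(x,y);k=th<1.3
    u,v,x,y,th=u[k],v[k],x[k],y[k],th[k];s=np.tan(th)/np.maximum(th,1e-9);z=d[v,u]
    return u,v,(np.c_[x*s*z,y*s*z,z]-c["t"])@np.array(c["R"])
def wrist(name):
    import cv2
    c=r.get_calibration("wrist");p,d=r.capture("wrist");cv2.imwrite(f"pics/{name}.png",p[:,:,::-1]);np.savez(f"pics/{name}.npz",p=p,d=d,**c)
    return c,p,d
E
python3 - <<'E'
from h import *
import cv2
o=r.observe();print(o['position'],o['tool_rot'])
c,p,d=wrist("w1");print({a:np.round(c[a],4).tolist() for a in c})
u,v,X=fpts(c,d)
h=(X[:,2]>.064)&(X[:,2]<.085)&(abs(X[:,0]-.514)<.05)&(abs(X[:,1]+.25)<.05)
print(h.sum(),X[h].mean(0),cv2.minAreaRect(X[h][:,:2].astype(np.float32)*1000))
b=(X[:,2]>.004)&(X[:,2]<.03)&(abs(X[:,0]-.514)<.06)&(abs(X[:,1]+.25)<.06)
print(b.sum(),cv2.minAreaRect(X[b][:,:2].astype(np.float32)*1000))
E
```

```text
[ 0.51381611 -0.24844214  0.30009898] [-1.79993914e+02 -2.46334445e-02  1.04367326e+02]
{'fx': 309.7069, 'fy': 309.7069, 'cx': 317.4187, 'cy': 201.7358, 'R': [[0.9685, 0.249, 0.0015], [0.235, -0.9161, 0.3249], [0.0822, -0.3143, -0.9457]], 't': [-0.4363, -0.3574, 0.1618]}
1397 [ 0.51237662 -0.24822563  0.07180398] ((512.6128540039062, -249.63668823242188), (25.619178771972656, 26.463891983032227), 14.95918083190918)
2035 ((512.6030883789062, -249.72906494140625), (84.6392593383789, 27.441295623779297), 13.535882949829102)
```

View pics/w1.png

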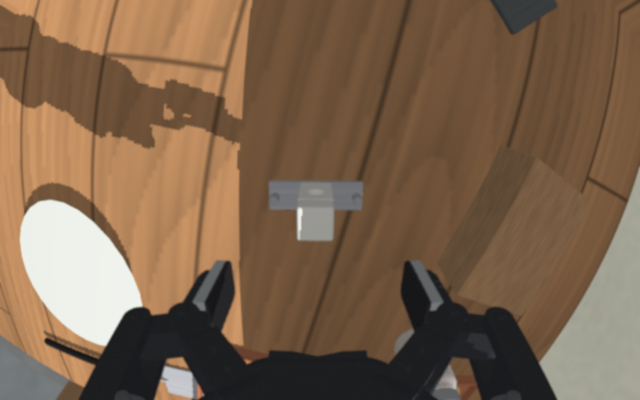

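Emit:
{"method": "arm_command", "body": {"series": [{"x": 0.002,"y": -0.002,"z": 0.09,"rx": 0,"ry": 0,"rz": 0},{"x": 0.002,"y": -0.002,"z": 0.15,"rx": 0,"ry": 0,"rz": 0},{"x": 0.002,"y": -0.002,"z": 0.176,"rx": 0,"ry": 0,"rz": 0},{"x": 0.002,"y": -0.002,"z": 0.176,"rx": 0,"ry": 0,"rz": 0},{"x": 0.002,"y": -0.002,"z": 0.176,"rx": 0,"ry": 0,"rz": 0}]}}

```text
t: 3.75
position: [0.5132, -0.25, 0.2131]
tool_rot: [179.9, 0.1, 104.2]
contact_force: [-0.4, -0.2, 0.3]
opening: 0.0853
```

Emit:
{"method": "arm_command", "body": {"series": [{"x": 0,"y": 0,"z": 0,"rx": 0,"ry": 0,"rz": 0},{"x": 0,"y": 0,"z": 0,"rx": 0,"ry": 0,"rz": 0},{"x": 0,"y": 0,"z": 0,"rx": 0,"ry": 0,"rz": 0},{"x": 0,"y": 0,"z": 0,"rx": 0,"ry": 0,"rz": 0},{"x": 0,"y": 0,"z": 0,"rx": 0,"ry": 0,"rz": 0},{"x": 0,"y": 0,"z": 0,"rx": 0,"ry": 0,"rz": 0},{"x": 0,"y": 0,"z": 0,"rx": 0,"ry": 0,"rz": 0},{"x": 0,"y": 0,"z": 0,"rx": 0,"ry": 0,"rz": 0}], "claw": 0.0, "newtons": 35}}

```text
t: 4.75
position: [0.5126, -0.2499, 0.2119]
tool_rot: [180.0, 0.0, 104.2]
contact_force: [-2.1, 0.3, 6.1]
opening: 0.0256
```

Emit:
{"method": "arm_command", "body": {"series": [{"x": 0,"y": 0,"z": -0.1,"rx": 0,"ry": 0,"rz": 0},{"x": 0,"y": 0,"z": -0.2,"rx": 0,"ry": 0,"rz": 0},{"x": 0,"y": 0,"z": -0.3,"rx": 0,"ry": 0,"rz": 0},{"x": 0.04,"y": 0.015,"z": -0.376,"rx": 0,"ry": 0,"rz": 0.02},{"x": 0.14,"y": 0.045,"z": -0.376,"rx": 0,"ry": 0,"rz": 0.06},{"x": 0.26,"y": 0.083,"z": -0.376,"rx": 0,"ry": 0,"rz": 0.11},{"x": 0.38,"y": 0.121,"z": -0.376,"rx": 0,"ry": 0,"rz": 0.16},{"x": 0.5,"y": 0.16,"z": -0.376,"rx": 0,"ry": 0,"rz": 0.21},{"x": 0.61,"y": 0.195,"z": -0.376,"rx": 0,"ry": 0,"rz": 0.26},{"x": 0.71,"y": 0.227,"z": -0.376,"rx": 0,"ry": 0,"rz": 0.31},{"x": 0.8,"y": 0.255,"z": -0.376,"rx": 0,"ry": 0,"rz": 0.35},{"x": 0.88,"y": 0.281,"z": -0.376,"rx": 0,"ry": 0,"rz": 0.387},{"x": 0.924,"y": 0.295,"z": -0.376,"rx": 0,"ry": 0,"rz": 0.387},{"x": 0.924,"y": 0.295,"z": -0.376,"rx": 0,"ry": 0,"rz": 0.387},{"x": 0.924,"y": 0.295,"z": -0.376,"rx": 0,"ry": 0,"rz": 0.387}]}}

```text
t: 6.62
position: [0.5419, 0.2338, 0.3988]
tool_rot: [-179.9, 0.1, 86.8]
contact_force: [0.7, -0.1, -3.0]
opening: 0.0252
```

Run:
```python
from h import *
o=r.observe();print(o['position'],o['tool_rot'],o['contact_force'],o['opening'])
a=[.5133+.462*-.2453+.1475*.9694,-.2503+.462*.9694+.1475*.2453,.4,104.2-.387*45];print(a)
c,p,d=wrist("w2");u,v,X=fpts(c,d);print(c["R"],c["t"])
m=(X[:,2]>.11)&(X[:,2]<.15)&(X[:,0]>.5)&(X[:,0]<.7)&(X[:,1]>-.05)&(X[:,1]<.26)
print(m.sum());Q=X[m]
for lo in np.arange(.0,.25,.01):
    s=Q[(Q[:,1]>=lo)&(Q[:,1]<lo+.01)]
    if len(s): print(round(lo,3),len(s),np.round([s[:,0].min(),s[:,0].mean(),s[:,0].max(),s[:,2].max()],4))
```

```text
[0.54187028 0.2338498  0.39879517] [-1.79904232e+02  5.64770515e-02  8.67857107e+01] [ 0.72967651 -0.12711779 -3.03833213] 0.02519802303331488
[0.5429579, 0.23374455000000005, 0.4, 86.785]
[[ 9.98479664e-01 -5.51206878e-02 -2.65883766e-04]
 [-5.20263798e-02 -9.43999688e-01  3.25818729e-01]
 [-1.82103466e-02 -3.25309542e-01 -9.45432221e-01]] [-0.52838593  0.20752748  0.4613166 ]
863
0.0 39 [0.6392 0.6491 0.6591 0.1415]
0.01 99 [0.6346 0.6453 0.6568 0.1413]
0.02 73 [0.6268 0.6391 0.6504 0.143 ]
0.03 84 [0.6191 0.6274 0.6342 0.1429]
0.04 106 [0.6168 0.6231 0.6325 0.1427]
0.05 4 [0.618  0.6186 0.6195 0.135 ]
0.06 1 [0.5686 0.5686 0.5686 0.1345]
0.07 32 [0.5591 0.5653 0.5686 0.1374]
0.08 135 [0.547  0.5605 0.5689 0.1373]
0.09 125 [0.5383 0.5508 0.5606 0.1372]
0.1 110 [0.5338 0.5432 0.5505 0.1371]
0.11 28 [0.532  0.5381 0.5438 0.1369]
0.22 27 [0.5347 0.5385 0.5421 0.1337]
```

View pics/w2.png

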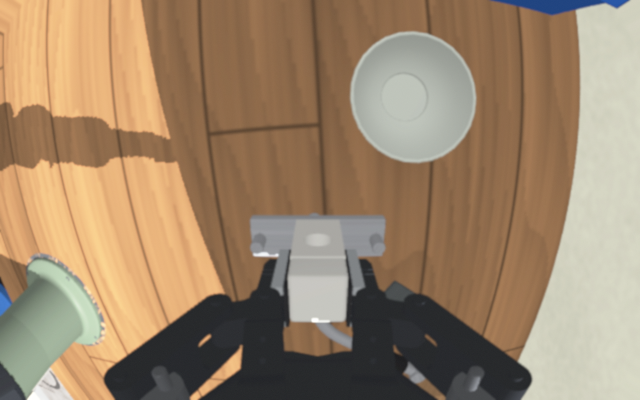

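Emit:
{"method": "arm_command", "body": {"series": [{"x": -0.1,"y": 0,"z": 0,"rx": 0,"ry": 0,"rz": 0},{"x": -0.2,"y": 0,"z": 0,"rx": 0,"ry": 0,"rz": 0},{"x": -0.2,"y": 0,"z": 0,"rx": 0,"ry": 0,"rz": 0},{"x": -0.2,"y": 0,"z": 0,"rx": 0,"ry": 0,"rz": 0}]}}

```text
t: 7.18
position: [0.5366, 0.1337, 0.3999]
tool_rot: [180.0, -0.0, 86.7]
contact_force: [0.2, -0.1, -3.4]
opening: 0.0256
```

```bash
cat >> h.py <<'E'
def fplane(c,u,v,h):
    R=np.array(c["R"]);C=-R.T@c["t"];x=(u-c["cx"])/c["fx"];y=(v-c["cy"])/c["fy"];th=np.hypot(x,y);s=np.tan(th)/th
    D=np.c_[x*s,y*s,np.ones(len(u))]@R
    return (C+D*((h-C[2])/D[:,2])[:,None])[:,:2]
E
python3 - <<'E'
from h import *
o=r.observe();print(o['position'],o['tool_rot'])
c,p,d=wrist("w3");u,v,X=fpts(c,d)
m=(X[:,2]>.11)&(X[:,2]<.15)&(X[:,0]>.5)&(X[:,0]<.6)&(X[:,1]>.12)&(X[:,1]<.26)
Q=fplane(c,u[m],v[m],.13)
for lo in np.arange(.1,.25,.01):
    s=Q[(Q[:,1]>=lo)&(Q[:,1]<lo+.01)]
    if len(s): print(round(lo,3),len(s),np.round([s[:,0].min(),s[:,0].max(),(s[:,0].min()+s[:,0].max())/2,s[:,0].mean(),s[:,1].mean(),s[:,1].max()],4))
print("z top",np.percentile(X[m][:,2],[50,90,98]))
P=np.polyfit(Q[:,1],Q[:,0],1);print(P,np.degrees(np.arctan(P[0])),[np.polyval(P,y) for y in(.15,.2,.2245)])
# hanger as seen, in tool frame (relative to measured TCP)
y=np.radians(o['tool_rot'][2]);D=X-o['position'];T=np.c_[np.cos(y)*D[:,0]+np.sin(y)*D[:,1],np.sin(y)*D[:,0]-np.cos(y)*D[:,1],-D[:,2]]
pb=np.asarray(p)[v,u].astype(int)
k=(abs(T[:,0])<.03)&(abs(T[:,1])<.05)&(T[:,2]>.205)&(T[:,2]<.225)
print("bar",k.sum(),np.percentile(T[k],[1,50,99],axis=0))
f=(T[:,0]>.008)&(T[:,0]<.02)&(abs(T[:,1])<.016)&(T[:,2]>.17)&(T[:,2]<.2)
for a,b in((.175,.183),(.183,.19),(.19,.2)):
    g=f&(T[:,2]>a)&(T[:,2]<b); print(a,g.sum(),np.percentile(T[g],[2,50,98],axis=0).round(4).tolist() if g.sum() else '')
E
```

```text
[0.53662633 0.13367775 0.3998733 ] [ 1.79985005e+02 -3.35239816e-02  8.66914133e+01]
0.12 123 [0.5283 0.5407 0.5345 0.5345 0.1263 0.13  ]
0.13 166 [0.528  0.5402 0.5341 0.5338 0.135  0.14  ]
0.14 164 [0.5285 0.5396 0.534  0.5341 0.1451 0.15  ]
0.15 171 [0.5291 0.5401 0.5346 0.5346 0.155  0.16  ]
0.16 171 [0.5298 0.5407 0.5352 0.5352 0.165  0.1698]
0.17 178 [0.5303 0.5412 0.5358 0.5359 0.175  0.18  ]
0.18 190 [0.5303 0.5418 0.5361 0.5361 0.185  0.19  ]
0.19 191 [0.531  0.5424 0.5367 0.5366 0.195  0.2   ]
0.2 192 [0.5317 0.5429 0.5373 0.5372 0.2049 0.2099]
0.21 194 [0.5323 0.5435 0.5379 0.5379 0.2149 0.2199]
0.22 85 [0.5329 0.5436 0.5382 0.5383 0.2223 0.2251]
z top [0.13556573 0.13672653 0.13730765]
[0.04665344 0.52764505] 2.6711084975719257 [np.float64(0.5346430696580373), np.float64(0.536975741736869), np.float64(0.5381187510554966)]
bar 383 [[-0.00832511 -0.04050605  0.20502095]
 [ 0.01252996  0.00099938  0.20726008]
 [ 0.01305431  0.041473    0.21039509]]
0.175 332 [[0.0082, -0.0115, 0.1757], [0.0122, 0.0004, 0.1809], [0.0132, 0.0128, 0.1829]]
0.183 268 [[0.0093, -0.0115, 0.1831], [0.0126, 0.0009, 0.1862], [0.0133, 0.0129, 0.1897]]
0.19 296 [[0.012, -0.0118, 0.1902], [0.0126, 0.001, 0.1944], [0.0132, 0.0132, 0.1997]]
```

View pics/w3.png

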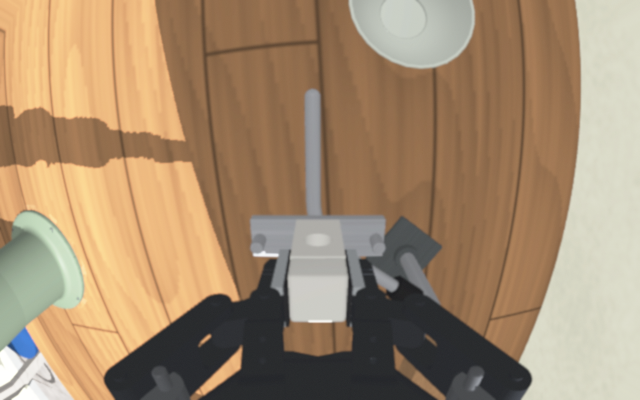

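Run:
```python
from h import *
k=np.load("pics/w3.npz");c={a:k[a] for a in("fx","fy","cx","cy","R","t")};d=k["d"];p=k["p"]
u,v,X=fpts(c,d);pos=np.array([.53663,.13368,.39987]);y=np.radians(86.69)
M=np.array([[np.cos(y),np.sin(y),0],[np.sin(y),-np.cos(y),0],[0,0,-1]])
T=(X-pos)@M.T
b=(abs(T[:,0])<.011)&(abs(T[:,1])>.02)&(abs(T[:,1])<.035)&(T[:,2]>.19)&(T[:,2]<.22)
print("bar top z",b.sum(),np.percentile(T[b,2],[5,25,50,75]))
t=(abs(T[:,0])<.014)&(abs(T[:,1])<.014)&(T[:,2]>.13)&(T[:,2]<.15)
print("block top z",t.sum(),np.percentile(T[t,2],[5,50,95]) if t.any() else '')
f=(T[:,0]>.011)&(T[:,0]<.0145)&(abs(T[:,1])<.01)&(T[:,2]>.15)&(T[:,2]<.2)
print("face x",np.median(T[f,0]),"z range",np.percentile(T[f,2],[0,50,100]))
h=(abs(T[:,1])<.012)&(T[:,2]>.15)&(T[:,2]<.205)&(T[:,0]<.0105)&(T[:,0]>-.012)
print("recessed",h.sum(),np.percentile(T[h],[2,50,98],axis=0).round(4).tolist())
# hole by contrast: print grey levels in column 318 and row 240
g=p.astype(int).sum(2)//3
print(g[222:262,318]);print(g[240,296:342])
def ray(uu,vv):
    x=(uu-c["cx"])/c["fx"];yy=(vv-c["cy"])/c["fy"];th=np.hypot(x,yy);s=np.tan(th)/th
    D=np.array([x*s,yy*s,1])@c["R"];C=-c["R"].T@c["t"];D=M@D;C=M@(C-pos);q=C+D*(np.median(T[f,0])-C[0])/D[0];return q.round(4)
for vv in range(228,252,2):print(vv,ray(318,vv))
print(ray(306,240),ray(331,240))
s=(X[:,2]>.12)&(X[:,2]<.145)&(X[:,1]>.17)&(X[:,1]<.22)&(abs(X[:,0]-(.5340+.0006+.0535*(X[:,1]-.155)))<.0015)
print("rod top z",np.median(X[s,2]),s.sum())
```

```text
bar top z 1497 [0.19385324 0.20296414 0.20351682 0.20397511]
block top z 3770 [0.13557016 0.13979586 0.14701551]
face x 0.012678582549431407 z range [0.150012   0.1666799  0.19985641]
recessed 174 [[0.0056, -0.0055, 0.1794], [0.0084, 0.0009, 0.1823], [0.0104, 0.0068, 0.1838]]
[171 171 171 171 171 172 171 172 172 172 175 183 195 201 201 201 201 201
 201 201 202 201 201 195 183 174 172 171 171 172 171 172 173 177 185 190
 182 173 170 170]
[171 171 172 172 170 171 171 169 170 175 180 185 189 191 193 195 198 199
 200 200 202 202 201 201 201 200 200 199 196 194 192 190 186 182 176 171
 170 170 172 172 171 171 171 171 171 170]
228 [0.0127 0.0009 0.1903]
230 [0.0127 0.0009 0.1875]
232 [0.0127 0.0009 0.1848]
234 [0.0127 0.0009 0.1822]
236 [0.0127 0.0009 0.1797]
238 [0.0127 0.0009 0.1772]
240 [0.0127 0.0009 0.1748]
242 [0.0127 0.0009 0.1725]
244 [0.0127 0.0009 0.1702]
246 [0.0127 0.0009 0.168 ]
248 [0.0127 0.0009 0.1658]
250 [0.0127 0.0009 0.1637]
[ 0.0127 -0.0053  0.1748] [0.0127 0.0076 0.1748]
rod top z 0.13620601899089135 256
```

Emit:
{"method": "arm_command", "body": {"series": [{"x": 0.1,"y": -0.005,"z": 0,"rx": 0,"ry": 0,"rz": -0.0044},{"x": 0.2,"y": -0.0092,"z": 0,"rx": 0,"ry": 0,"rz": -0.0044},{"x": 0.2565,"y": -0.0092,"z": 0.03,"rx": 0,"ry": 0,"rz": -0.0044},{"x": 0.2565,"y": -0.0092,"z": 0.11,"rx": 0,"ry": 0,"rz": -0.0044},{"x": 0.2565,"y": -0.0092,"z": 0.17,"rx": 0,"ry": 0,"rz": -0.0044},{"x": 0.2565,"y": -0.0092,"z": 0.188,"rx": 0,"ry": 0,"rz": -0.0044},{"x": 0.2565,"y": -0.0092,"z": 0.188,"rx": 0,"ry": 0,"rz": -0.0044},{"x": 0.2565,"y": -0.0092,"z": 0.188,"rx": 0,"ry": 0,"rz": -0.0044},{"x": 0.2565,"y": -0.0092,"z": 0.188,"rx": 0,"ry": 0,"rz": -0.0044}]}}

```text
t: 8.35
position: [0.5397, 0.2629, 0.3071]
tool_rot: [179.9, -0.1, 87.0]
contact_force: [0.0, -0.3, -2.8]
opening: 0.0257
```

Run:
```python
from h import *
o=r.observe();print(o['position'],o['tool_rot'],o['contact_force'],o['torque'])
import cv2
c,p,d=wrist("w4")
cv2.imwrite("pics/v4.png",cv2.resize(p[190:340,220:420,::-1],None,fx=3,fy=3,interpolation=2))
o=r.observe();print(o['t'],o['position'],o['contact_force'])
```

```text
[0.53967265 0.26287764 0.30707696] [ 1.79871906e+02 -5.47750481e-02  8.69871490e+01] [ 0.01791685 -0.29421164 -2.8234008 ] [ 0.0406486  -0.00284898 -0.01125996]
8.4 [0.53955945 0.2628125  0.3068544 ] [-0.59869782 -0.02995224 -3.2025272 ]
```

View pics/v4.png

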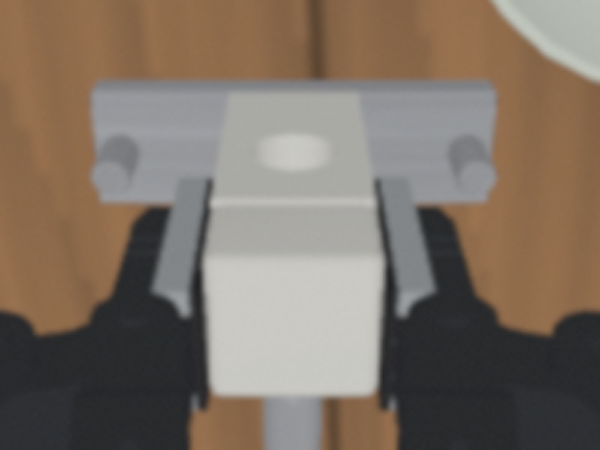

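Emit:
{"method": "arm_command", "body": {"series": [{"x": -0.015,"y": 0,"z": 0.002,"rx": 0,"ry": 0,"rz": 0},{"x": -0.03,"y": 0,"z": 0.002,"rx": 0,"ry": 0,"rz": 0},{"x": -0.04,"y": 0,"z": 0.002,"rx": 0,"ry": 0,"rz": 0},{"x": -0.046,"y": 0,"z": 0.002,"rx": 0,"ry": 0,"rz": 0},{"x": -0.052,"y": 0,"z": 0.002,"rx": 0,"ry": 0,"rz": 0},{"x": -0.056,"y": 0,"z": 0.002,"rx": 0,"ry": 0,"rz": 0},{"x": -0.06,"y": 0,"z": 0.002,"rx": 0,"ry": 0,"rz": 0}]}}

```text
t: 9.28
position: [0.5375, 0.2327, 0.3047]
tool_rot: [-180.0, -0.0, 87.0]
contact_force: [0.0, 0.2, -1.9]
opening: 0.0255
```

Run:
```python
from h import *
for i in range(3):
    r.capture("scene");o=r.observe();print(o['position'].round(4),o['tool_rot'].round(2),o['contact_force'].round(2),o['torque'].round(3))
```

```text
[0.5375 0.2326 0.3046] [-1.800e+02  1.000e-02  8.699e+01] [ 0.09  0.36 -1.6 ] [0.004 0.008 0.019]
[0.5375 0.2327 0.3047] [-180.      0.     86.99] [ 0.66 -0.07 -1.35] [ 0.021 -0.022 -0.006]
[0.5376 0.2328 0.3047] [-180.     -0.     86.99] [-0.27 -0.21 -2.07] [-0.045  0.061  0.032]
```

Emit:
{"method": "arm_command", "body": {"series": [{"x": 0,"y": 0,"z": -0.0024,"rx": 0,"ry": 0,"rz": 0},{"x": 0,"y": 0,"z": -0.0024,"rx": 0,"ry": 0,"rz": 0},{"x": -0.004,"y": 0,"z": -0.0024,"rx": 0,"ry": 0,"rz": 0},{"x": -0.008,"y": 0,"z": -0.0024,"rx": 0,"ry": 0,"rz": 0},{"x": -0.012,"y": 0,"z": -0.0024,"rx": 0,"ry": 0,"rz": 0},{"x": -0.016,"y": 0,"z": -0.0024,"rx": 0,"ry": 0,"rz": 0},{"x": -0.02,"y": 0,"z": -0.0024,"rx": 0,"ry": 0,"rz": 0},{"x": -0.02,"y": 0,"z": -0.0024,"rx": 0,"ry": 0,"rz": 0}]}}

```text
t: 10.42
position: [0.537, 0.2226, 0.3059]
tool_rot: [-180.0, -0.0, 87.0]
contact_force: [0.2, 0.9, -1.7]
opening: 0.0255
```

Emit:
{"method": "arm_command", "body": {"series": [{"x": -0.006,"y": 0,"z": 0,"rx": 0,"ry": 0,"rz": 0},{"x": -0.012,"y": 0,"z": 0,"rx": 0,"ry": 0,"rz": 0},{"x": -0.018,"y": 0,"z": 0,"rx": 0,"ry": 0,"rz": 0},{"x": -0.024,"y": 0,"z": 0,"rx": 0,"ry": 0,"rz": 0},{"x": -0.03,"y": 0,"z": 0,"rx": 0,"ry": 0,"rz": 0},{"x": -0.03,"y": 0,"z": 0,"rx": 0,"ry": 0,"rz": 0}]}}

```text
t: 11.18
position: [0.5363, 0.2076, 0.3059]
tool_rot: [-180.0, 0.0, 87.0]
contact_force: [-0.7, 0.5, -3.4]
opening: 0.0254
```

```bash
cat >> h.py <<'E'
def feel(n=4):
    L=[]
    for i in range(n):
        r.capture("top");o=r.observe();L.append(np.r_[o['position']*1000,o['tool_rot'][2],o['contact_force'],o['torque']])
    print(round(o['t'],2),"pos/yaw/F/T",np.mean(L,0).round(2).tolist())
E
python3 - <<'E'
from h import *
feel()
c,p,d=wrist("w5");u,v,X=fpts(c,d)
s=(X[:,2]>.12)&(X[:,2]<.15)&(X[:,0]>.51)&(X[:,0]<.57)&(X[:,1]>.214)&(X[:,1]<.23)
print(s.sum(),X[s].mean(0) if s.any() else '')
import cv2
p,d=r.capture("scene");a=cv2.resize(p[120:220,290:420,::-1],None,fx=4,fy=4,interpolation=2)
b=cv2.resize(cv2.imread("pics/w5.png")[190:340,240:400],(427,400),interpolation=2)
cv2.imwrite("pics/v5.png",np.hstack([a[:,:373],b]))
E
```

```text
11.38 pos/yaw/F/T [536.26, 207.82, 305.89, 86.99, -0.06, -0.19, -2.88, -0.03, -0.02, -0.01]
1806 [0.53592019 0.21975155 0.13896812]
```

View pics/v5.png

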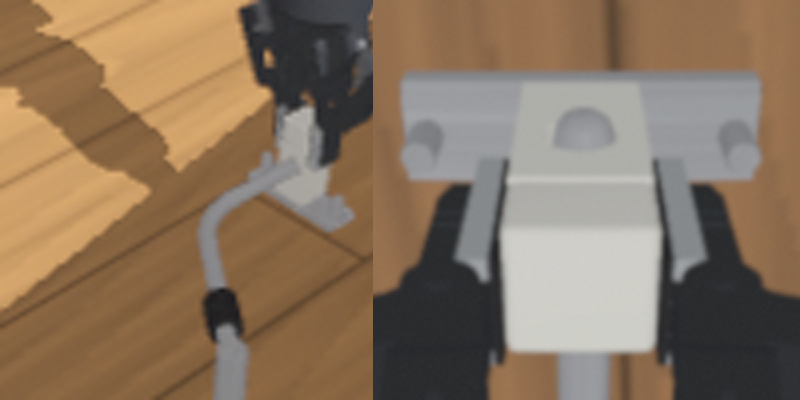

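Run:
```python
from h import *
Qs=[]
for n in("w2","w3"):
    k=np.load(f"pics/{n}.npz");c={a:k[a] for a in("fx","fy","cx","cy","R","t")}
    u,v,X=fpts(c,k["d"]);m=(X[:,2]>.118)&(X[:,2]<.137)&(X[:,0]>.5)&(X[:,0]<.7)&(X[:,1]>-.05)&(X[:,1]<.26)
    Q=fplane(c,u[m],v[m],.13);Q=Q[np.hypot(Q[:,0]-.649,Q[:,1]-.006)>.02];Qs.append(Q)
    print(n,len(Q))
    for lo in np.arange(.02,.13,.01):
        s=Q[(Q[:,1]>=lo)&(Q[:,1]<lo+.01)]
        if len(s):print("  ",round(lo,2),len(s),np.round([s[:,0].min(),s[:,0].max(),np.ptp(s[:,1])],4))
Q=np.vstack(Qs)
for q in(Qs[1],Q):
    p,e=fit(q,[.5384,.2255,np.radians(-93.05),np.radians(54)]);print(p[:2],np.degrees(p[2:]),e,rail(p,[.09+.06*p[3]+.12])[0])
```

```text
w2 557
   0.02 16 [0.6331 0.6409 0.0066]
   0.03 41 [0.6226 0.6379 0.0096]
   0.04 47 [0.6183 0.6318 0.0098]
   0.05 3 [0.6175 0.62   0.0021]
   0.06 8 [0.5647 0.5691 0.0037]
   0.07 73 [0.5531 0.569  0.0099]
   0.08 131 [0.543  0.5689 0.0099]
   0.09 121 [0.5363 0.5606 0.0096]
   0.1 90 [0.5318 0.5505 0.0081]
w3 2284
   0.02 12 [0.6429 0.6498 0.0031]
   0.03 63 [0.5978 0.6361 0.0079]
   0.04 189 [0.5905 0.631  0.0099]
   0.05 211 [0.5864 0.6198 0.0099]
   0.06 69 [0.5842 0.5977 0.0093]
   0.07 4 [0.5713 0.5842 0.0094]
   0.08 4 [0.5704 0.5713 0.0011]
   0.12 119 [0.5283 0.5407 0.0072]
[0.53789083 0.21859232] [-92.74609007  64.23283201] 0.003986642461847933 [[0.67031311 0.01581522]]
[0.53812212 0.22299242] [-92.7467653   60.50202974] 0.004056619982736651 [[0.66322124 0.01544948]]
```

Emit:
{"method": "arm_command", "body": {"series": [{"x": -0.01,"y": 0,"z": 0,"rx": 0,"ry": 0,"rz": 0},{"x": -0.02,"y": 0,"z": 0,"rx": 0,"ry": 0,"rz": 0},{"x": -0.03,"y": 0,"z": 0,"rx": 0,"ry": 0,"rz": 0},{"x": -0.04,"y": 0,"z": 0,"rx": 0,"ry": 0,"rz": 0},{"x": -0.05,"y": 0,"z": 0,"rx": 0,"ry": 0,"rz": 0},{"x": -0.06,"y": 0,"z": 0,"rx": 0,"ry": 0,"rz": 0},{"x": -0.07,"y": 0,"z": 0,"rx": 0,"ry": 0,"rz": 0},{"x": -0.08,"y": 0,"z": 0,"rx": 0,"ry": 0,"rz": 0},{"x": -0.09,"y": 0,"z": 0,"rx": 0,"ry": 0,"rz": 0},{"x": -0.1,"y": 0,"z": 0,"rx": 0,"ry": 0,"rz": 0},{"x": -0.11,"y": 0,"z": 0,"rx": 0,"ry": 0,"rz": 0},{"x": -0.115,"y": 0,"z": 0,"rx": 0,"ry": 0,"rz": 0}]}}

```text
t: 12.98
position: [0.5332, 0.1501, 0.3059]
tool_rot: [-180.0, 0.0, 87.0]
contact_force: [-0.1, 0.1, -2.0]
opening: 0.0251
```

```bash
cat >> h.py <<'E'
PR=np.array([.5376,.2257,np.radians(-93.1),np.radians(54.2)])
def path(a,ss,p=PR,off=.0007,z=None):  # a: start pose [x,y,z,yaw]; rows for arclengths ss
    for s in ss:
        q,h=rail(p,[s]);n=np.array([-np.sin(h[0]),np.cos(h[0])]);w=np.clip(min((s-.077)/.026,(.09+.06*p[3]+.013-s)/.026),0,1)
        q=q[0]+n*off*w
        # blended heading: mean of chord ends
        q1,_=rail(p,[s-.013]);q2,_=rail(p,[s+.013]);hh=np.arctan2(*(q2-q1)[0][::-1])
        print(round(s,3),np.round([*q,np.degrees(hh)+180],4),dl(a,[*q,z or a[2],np.degrees(hh)+180]))
E
python3 - <<'E'
from h import *
feel()
o=r.observe();a=[*o['position'],o['tool_rot'][2]]
path(a,np.arange(.078,.112,.003))
E
```

```text
13.18 pos/yaw/F/T [533.24, 150.19, 305.89, 86.98, -0.61, -0.52, -2.85, -0.02, -0.0, 0.03]
0.078 [ 0.5334  0.1478 86.9184] [-0.0052  0.0006 -0.      0.0017]
0.081 [ 0.5333  0.1448 87.1937] [-0.0112  0.0007 -0.     -0.0044]
0.084 [ 0.5332  0.1418 87.7993] [-0.0172  0.0009 -0.     -0.0178]
0.087 [ 0.5332  0.1388 88.7348] [-0.0232  0.001  -0.     -0.0386]
0.09 [ 0.5331  0.1358 90.0005] [-0.0292  0.0012 -0.     -0.0667]
0.093 [ 0.5331  0.1328 91.5971] [-0.0352  0.0015 -0.     -0.1022]
0.096 [ 0.5332  0.1299 93.5254] [-0.0411  0.0021 -0.     -0.1451]
0.099 [ 0.5335  0.1269 95.7858] [-0.047   0.003  -0.     -0.1953]
0.102 [ 0.5339  0.124  98.3773] [-0.0528  0.0042 -0.     -0.2529]
0.105 [  0.5345   0.121  101.2239] [-0.0585  0.0055 -0.     -0.3162]
0.108 [  0.5351   0.1182 104.0887] [-0.0643  0.0071 -0.     -0.3798]
0.111 [  0.5359   0.1153 106.9535] [-0.0699  0.009  -0.     -0.4435]
```

Emit:
{"method": "arm_command", "body": {"series": [{"x": -0.005,"y": 0,"z": 0,"rx": 0,"ry": 0,"rz": 0},{"x": -0.011,"y": 0.0005,"z": 0,"rx": 0,"ry": 0,"rz": -0.004},{"x": -0.017,"y": 0.001,"z": 0,"rx": 0,"ry": 0,"rz": -0.018},{"x": -0.023,"y": 0.001,"z": 0,"rx": 0,"ry": 0,"rz": -0.039},{"x": -0.029,"y": 0.001,"z": 0,"rx": 0,"ry": 0,"rz": -0.067},{"x": -0.035,"y": 0.0015,"z": 0,"rx": 0,"ry": 0,"rz": -0.102},{"x": -0.041,"y": 0.002,"z": 0,"rx": 0,"ry": 0,"rz": -0.145},{"x": -0.041,"y": 0.002,"z": 0,"rx": 0,"ry": 0,"rz": -0.145}]}}

```text
t: 14.18
position: [0.5332, 0.1296, 0.3059]
tool_rot: [180.0, 0.0, 93.5]
contact_force: [0.4, -0.5, -2.7]
opening: 0.0252
```

Run:
```python
from h import *
feel(5)
```

```text
14.43 pos/yaw/F/T [533.16, 129.88, 305.89, 93.51, 0.21, 0.33, -2.96, 0.02, -0.02, -0.0]
```

Run:
```python
from h import *
path([.53316,.12988,.30589,93.51],np.arange(.099,.1231,.003))
```

```text
0.099 [ 0.5335  0.1269 95.7858] [-0.006   0.0003 -0.     -0.0506]
0.102 [ 0.5339  0.124  98.3773] [-0.0119  0.0008 -0.     -0.1082]
0.105 [  0.5345   0.121  101.2239] [-0.0178  0.0016 -0.     -0.1714]
0.108 [  0.5351   0.1182 104.0887] [-0.0237  0.0025 -0.     -0.2351]
0.111 [  0.5359   0.1153 106.9535] [-0.0295  0.0037 -0.     -0.2987]
0.114 [  0.5369   0.1125 109.8183] [-0.0352  0.0053 -0.     -0.3624]
0.117 [5.379000e-01 1.097000e-01 1.126831e+02] [-0.0408  0.0071 -0.     -0.4261]
0.12 [5.391000e-01 1.070000e-01 1.155479e+02] [-0.0464  0.0091 -0.     -0.4897]
0.123 [5.405000e-01 1.044000e-01 1.184127e+02] [-0.0518  0.0115 -0.     -0.5534]
```

Emit:
{"method": "arm_command", "body": {"series": [{"x": -0.006,"y": 0.0003,"z": 0,"rx": 0,"ry": 0,"rz": -0.051},{"x": -0.012,"y": 0.001,"z": 0,"rx": 0,"ry": 0,"rz": -0.108},{"x": -0.018,"y": 0.0016,"z": 0,"rx": 0,"ry": 0,"rz": -0.171},{"x": -0.0237,"y": 0.0025,"z": 0,"rx": 0,"ry": 0,"rz": -0.235},{"x": -0.0295,"y": 0.0037,"z": 0,"rx": 0,"ry": 0,"rz": -0.299},{"x": -0.0295,"y": 0.0037,"z": 0,"rx": 0,"ry": 0,"rz": -0.299}]}}

```text
t: 15.18
position: [0.536, 0.1152, 0.3059]
tool_rot: [180.0, 0.0, 106.9]
contact_force: [-0.4, 0.2, -2.5]
opening: 0.0253
```

Run:
```python
from h import *
feel(5)
o=r.observe();path([*o['position'],o['tool_rot'][2]],np.arange(.114,.1291,.003))
```

```text
15.43 pos/yaw/F/T [535.91, 115.38, 305.89, 106.94, 0.09, 0.23, -2.8, 0.01, -0.05, 0.02]
0.114 [  0.5369   0.1125 109.8183] [-0.0062  0.0001 -0.     -0.0634]
0.117 [5.379000e-01 1.097000e-01 1.126831e+02] [-0.0121  0.0006 -0.     -0.1271]
0.12 [5.391000e-01 1.070000e-01 1.155479e+02] [-0.018   0.0013 -0.     -0.1907]
0.123 [5.405000e-01 1.044000e-01 1.184127e+02] [-0.0238  0.0023 -0.     -0.2544]
0.126 [5.420000e-01 1.018000e-01 1.212775e+02] [-0.0296  0.0037 -0.     -0.3181]
0.129 [5.436000e-01 9.930000e-02 1.241423e+02] [-0.0353  0.0053 -0.     -0.3817]
```

Emit:
{"method": "arm_command", "body": {"series": [{"x": -0.006,"y": 0.0001,"z": 0,"rx": 0,"ry": 0,"rz": -0.063},{"x": -0.012,"y": 0.0006,"z": 0,"rx": 0,"ry": 0,"rz": -0.127},{"x": -0.018,"y": 0.0013,"z": 0,"rx": 0,"ry": 0,"rz": -0.191},{"x": -0.0238,"y": 0.0023,"z": 0,"rx": 0,"ry": 0,"rz": -0.254},{"x": -0.0296,"y": 0.0037,"z": 0,"rx": 0,"ry": 0,"rz": -0.318},{"x": -0.0296,"y": 0.0037,"z": 0,"rx": 0,"ry": 0,"rz": -0.318}]}}

```text
t: 16.18
position: [0.5421, 0.1016, 0.3059]
tool_rot: [180.0, 0.0, 121.2]
contact_force: [0.2, -0.3, -2.9]
opening: 0.0255
```

Run:
```python
from h import *
feel(5)
o=r.observe();path([*o['position'],o['tool_rot'][2]],np.arange(.129,.15,.003))
```

```text
16.43 pos/yaw/F/T [541.98, 101.77, 305.89, 121.25, 0.61, 0.39, -3.02, 0.05, -0.08, 0.03]
0.129 [5.436000e-01 9.930000e-02 1.241423e+02] [-0.0059  0.0002 -0.     -0.0638]
0.132 [5.45300e-01 9.69000e-02 1.27007e+02] [-0.0118  0.0006 -0.     -0.1275]
0.135 [5.471000e-01 9.450000e-02 1.298439e+02] [-0.0177  0.0013 -0.     -0.1905]
0.138 [5.490000e-01 9.230000e-02 1.324087e+02] [-0.0236  0.0022 -0.     -0.2475]
0.141 [5.510000e-01 9.010000e-02 1.346424e+02] [-0.0294  0.0034 -0.     -0.2972]
0.144 [5.53100e-01 8.80000e-02 1.36544e+02] [-0.0352  0.0048 -0.     -0.3394]
0.147 [5.554000e-01 8.600000e-02 1.381138e+02] [-0.0409  0.0066 -0.     -0.3743]
```

Still free; on towards the end of the bend.

Emit:
{"method": "arm_command", "body": {"series": [{"x": -0.006,"y": 0.0002,"z": 0,"rx": 0,"ry": 0,"rz": -0.064},{"x": -0.012,"y": 0.0006,"z": 0,"rx": 0,"ry": 0,"rz": -0.127},{"x": -0.0177,"y": 0.0013,"z": 0,"rx": 0,"ry": 0,"rz": -0.19},{"x": -0.0236,"y": 0.0022,"z": 0,"rx": 0,"ry": 0,"rz": -0.247},{"x": -0.0236,"y": 0.0022,"z": 0,"rx": 0,"ry": 0,"rz": -0.247}]}}

```text
t: 17.05
position: [0.5491, 0.0921, 0.3059]
tool_rot: [-180.0, 0.0, 132.3]
contact_force: [-0.4, -0.3, -3.8]
opening: 0.0256
```

Run:
```python
from h import *
feel(5)
o=r.observe();path([*o['position'],o['tool_rot'][2]],np.arange(.141,.17,.003))
```

```text
17.3 pos/yaw/F/T [549.01, 92.23, 305.88, 132.37, 0.6, -0.05, -2.63, 0.03, -0.09, 0.02]
0.141 [5.510000e-01 9.010000e-02 1.346424e+02] [-0.0059  0.0001 -0.     -0.0502]
0.144 [5.53100e-01 8.80000e-02 1.36544e+02] [-0.0119  0.0004 -0.     -0.0924]
0.147 [5.554000e-01 8.600000e-02 1.381138e+02] [-0.0178  0.001  -0.     -0.1273]
0.15 [5.577000e-01 8.410000e-02 1.393529e+02] [-0.0238  0.0017 -0.     -0.1549]
0.153 [5.599000e-01 8.210000e-02 1.402618e+02] [-0.0297  0.0025 -0.     -0.1751]
0.156 [5.622000e-01 8.020000e-02 1.408407e+02] [-0.0357  0.0032 -0.     -0.1879]
0.159 [5.645000e-01 7.820000e-02 1.410894e+02] [-0.0416  0.004  -0.     -0.1935]
0.162 [5.668e-01 7.630e-02 1.411e+02] [-0.0476  0.0049 -0.     -0.1937]
0.165 [5.692e-01 7.440e-02 1.411e+02] [-0.0535  0.0058 -0.     -0.1937]
0.168 [5.715e-01 7.260e-02 1.411e+02] [-0.0594  0.0067 -0.     -0.1937]
```

Emit:
{"method": "arm_command", "body": {"series": [{"x": -0.006,"y": 0.0001,"z": 0,"rx": 0,"ry": 0,"rz": -0.05},{"x": -0.012,"y": 0.0004,"z": 0,"rx": 0,"ry": 0,"rz": -0.092},{"x": -0.0178,"y": 0.001,"z": 0,"rx": 0,"ry": 0,"rz": -0.127},{"x": -0.0238,"y": 0.0017,"z": 0,"rx": 0,"ry": 0,"rz": -0.155},{"x": -0.0238,"y": 0.0017,"z": 0,"rx": 0,"ry": 0,"rz": -0.155}]}}

```text
t: 17.92
position: [0.5579, 0.0837, 0.3058]
tool_rot: [180.0, 0.0, 139.4]
contact_force: [0.5, 0.3, -2.5]
opening: 0.0254
```

Run:
```python
from h import *
feel(5)
o=r.observe();path([*o['position'],o['tool_rot'][2]],np.arange(.153,.181,.003))
```

```text
18.18 pos/yaw/F/T [557.67, 83.92, 305.83, 139.37, -0.13, -0.12, -2.1, -0.02, 0.02, 0.02]
0.153 [5.599000e-01 8.210000e-02 1.402618e+02] [-0.0059  0.0002 -0.     -0.0197]
0.156 [5.622000e-01 8.020000e-02 1.408407e+02] [-0.0119  0.0002 -0.     -0.0326]
0.159 [5.645000e-01 7.820000e-02 1.410894e+02] [-0.0179  0.0002 -0.     -0.0381]
0.162 [5.668e-01 7.630e-02 1.411e+02] [-0.0239  0.0003 -0.     -0.0383]
0.165 [5.692e-01 7.440e-02 1.411e+02] [-0.0299  0.0005 -0.     -0.0383]
0.168 [5.715e-01 7.260e-02 1.411e+02] [-0.0359  0.0007 -0.     -0.0383]
0.171 [5.738e-01 7.070e-02 1.411e+02] [-0.0419  0.0009 -0.     -0.0383]
0.174 [5.762e-01 6.880e-02 1.411e+02] [-0.0479  0.0011 -0.     -0.0383]
0.177 [5.785e-01 6.690e-02 1.411e+02] [-0.0539  0.0012 -0.     -0.0383]
0.18 [5.808e-01 6.500e-02 1.411e+02] [-0.0599  0.0014 -0.     -0.0383]
```

Emit:
{"method": "arm_command", "body": {"series": [{"x": -0.006,"y": 0.0002,"z": 0,"rx": 0,"ry": 0,"rz": -0.02},{"x": -0.012,"y": 0.0002,"z": 0,"rx": 0,"ry": 0,"rz": -0.033},{"x": -0.018,"y": 0.0002,"z": 0,"rx": 0,"ry": 0,"rz": -0.038},{"x": -0.024,"y": 0.0003,"z": 0,"rx": 0,"ry": 0,"rz": -0.038},{"x": -0.03,"y": 0.0005,"z": 0,"rx": 0,"ry": 0,"rz": -0.038},{"x": -0.03,"y": 0.0005,"z": 0,"rx": 0,"ry": 0,"rz": -0.038}]}}

```text
t: 18.92
position: [0.5695, 0.0742, 0.3059]
tool_rot: [180.0, 0.0, 141.1]
contact_force: [0.0, 0.3, -2.0]
opening: 0.0258
```

Run:
```python
from h import *
feel(6)
o=r.observe();path([*o['position'],o['tool_rot'][2]],[.168,.18,.19,.2,.2138])
```

```text
19.23 pos/yaw/F/T [569.21, 74.37, 305.85, 141.09, -0.02, 0.24, -2.88, 0.01, 0.01, -0.01]
0.168 [5.715e-01 7.260e-02 1.411e+02] [-0.0059 -0.     -0.     -0.0002]
0.18 [5.808e-01 6.500e-02 1.411e+02] [-0.0299 -0.     -0.     -0.0002]
0.19 [5.886e-01 5.870e-02 1.411e+02] [-0.0499 -0.     -0.     -0.0002]
0.2 [5.964e-01 5.250e-02 1.411e+02] [-0.0699  0.     -0.     -0.0002]
0.214 [6.071e-01 4.380e-02 1.411e+02] [-0.0975  0.     -0.     -0.0002]
```

Emit:
{"method": "arm_command", "body": {"series": [{"x": -0.007,"y": 0,"z": 0,"rx": 0,"ry": 0,"rz": 0},{"x": -0.014,"y": 0,"z": 0,"rx": 0,"ry": 0,"rz": 0},{"x": -0.021,"y": 0,"z": 0,"rx": 0,"ry": 0,"rz": 0},{"x": -0.028,"y": 0,"z": 0,"rx": 0,"ry": 0,"rz": 0},{"x": -0.035,"y": 0,"z": 0,"rx": 0,"ry": 0,"rz": 0},{"x": -0.042,"y": 0,"z": 0,"rx": 0,"ry": 0,"rz": 0},{"x": -0.042,"y": 0,"z": 0,"rx": 0,"ry": 0,"rz": 0}]}}

```text
t: 20.1
position: [0.5858, 0.0609, 0.3059]
tool_rot: [180.0, 0.0, 141.1]
contact_force: [0.1, -1.0, -2.4]
opening: 0.0255
```

```bash
python3 -c "
from h import *
feel(6)"
```

```text
20.4 pos/yaw/F/T [585.54, 61.19, 305.85, 141.09, -0.34, 0.06, -2.6, -0.0, -0.0, 0.0]
```

Emit:
{"method": "arm_command", "body": {"series": [{"x": -0.004,"y": 0,"z": 0,"rx": 0,"ry": 0,"rz": 0},{"x": -0.008,"y": 0,"z": 0,"rx": 0,"ry": 0,"rz": 0},{"x": -0.012,"y": 0,"z": 0,"rx": 0,"ry": 0,"rz": 0},{"x": -0.016,"y": 0,"z": 0,"rx": 0,"ry": 0,"rz": 0},{"x": -0.02,"y": 0,"z": 0,"rx": 0,"ry": 0,"rz": 0},{"x": -0.024,"y": 0,"z": 0,"rx": 0,"ry": 0,"rz": 0},{"x": -0.028,"y": 0,"z": 0,"rx": 0,"ry": 0,"rz": 0},{"x": -0.032,"y": 0,"z": 0,"rx": 0,"ry": 0,"rz": 0},{"x": -0.034,"y": 0,"z": 0,"rx": 0,"ry": 0,"rz": 0}]}}

```text
t: 21.52
position: [0.5987, 0.0505, 0.3056]
tool_rot: [-180.0, -0.0, 141.1]
contact_force: [-1.9, 0.9, -2.6]
opening: 0.0256
```

```bash
python3 -c "
from h import *
feel(6)"
```

```text
21.82 pos/yaw/F/T [598.8, 50.43, 305.71, 141.08, -2.0, 1.65, -3.52, 0.41, 0.48, 0.01]
```

Emit:
{"method": "arm_command", "body": {"series": [{"x": -0.002,"y": 0,"z": 0,"rx": 0,"ry": 0,"rz": 0},{"x": -0.004,"y": 0,"z": 0,"rx": 0,"ry": 0,"rz": 0},{"x": -0.006,"y": 0,"z": 0,"rx": 0,"ry": 0,"rz": 0},{"x": -0.008,"y": 0,"z": 0,"rx": 0,"ry": 0,"rz": 0},{"x": -0.01,"y": 0,"z": 0,"rx": 0,"ry": 0,"rz": 0},{"x": -0.012,"y": 0,"z": 0,"rx": 0,"ry": 0,"rz": 0},{"x": -0.014,"y": 0,"z": 0,"rx": 0,"ry": 0,"rz": 0}]}}

```text
t: 22.7
position: [0.6043, 0.046, 0.3059]
tool_rot: [-180.0, 0.0, 141.1]
contact_force: [-2.7, 0.5, -3.1]
opening: 0.0251
```

Emit:
{"method": "arm_command", "body": {"series": [{"x": -0.001,"y": 0,"z": 0,"rx": 0,"ry": 0,"rz": 0},{"x": -0.002,"y": 0,"z": 0,"rx": 0,"ry": 0,"rz": 0},{"x": -0.002,"y": 0,"z": 0,"rx": 0,"ry": 0,"rz": 0}]}}

```text
t: 23.08
position: [0.6051, 0.0454, 0.3059]
tool_rot: [-180.0, 0.0, 141.1]
contact_force: [-2.5, 1.6, -2.6]
opening: 0.0253
```

Emit:
{"method": "arm_command", "body": {"series": [{"x": -0.001,"y": 0,"z": 0,"rx": 0,"ry": 0,"rz": 0},{"x": -0.002,"y": 0,"z": 0,"rx": 0,"ry": 0,"rz": 0},{"x": -0.002,"y": 0,"z": 0,"rx": 0,"ry": 0,"rz": 0}]}}

```text
t: 23.45
position: [0.6059, 0.0448, 0.3059]
tool_rot: [180.0, 0.0, 141.1]
contact_force: [-2.5, 1.2, -2.5]
opening: 0.0254
```

Emit:
{"method": "arm_command", "body": {"series": [{"x": -0.001,"y": 0,"z": 0,"rx": 0,"ry": 0,"rz": 0},{"x": -0.001,"y": 0,"z": 0,"rx": 0,"ry": 0,"rz": 0},{"x": -0.001,"y": 0,"z": 0,"rx": 0,"ry": 0,"rz": 0}]}}

```text
t: 23.82
position: [0.6063, 0.0445, 0.3059]
tool_rot: [180.0, 0.0, 141.1]
contact_force: [-2.8, 1.4, -2.7]
opening: 0.0253
```

```bash
python3 -c "
from h import *
feel(4)"
```

```text
24.02 pos/yaw/F/T [606.27, 44.49, 305.92, 141.08, -2.5, 0.75, -3.11, 0.23, 0.57, 0.01]
```

Emit:
{"method": "arm_command", "body": {"series": [{"x": -0.001,"y": 0,"z": 0,"rx": 0,"ry": 0,"rz": 0},{"x": -0.001,"y": 0,"z": 0,"rx": 0,"ry": 0,"rz": 0},{"x": -0.001,"y": 0,"z": 0,"rx": 0,"ry": 0,"rz": 0}]}}

```text
t: 24.4
position: [0.6066, 0.0442, 0.3059]
tool_rot: [180.0, 0.0, 141.1]
contact_force: [-2.8, 0.7, -1.7]
opening: 0.0253
```

Emit:
{"method": "arm_command", "body": {"series": [{"x": -0.001,"y": 0,"z": 0,"rx": 0,"ry": 0,"rz": 0},{"x": -0.001,"y": 0,"z": 0,"rx": 0,"ry": 0,"rz": 0},{"x": -0.001,"y": 0,"z": 0,"rx": 0,"ry": 0,"rz": 0}]}}

```text
t: 24.78
position: [0.6069, 0.044, 0.3058]
tool_rot: [180.0, -0.0, 141.1]
contact_force: [-3.4, 2.3, -1.6]
opening: 0.0257
```

Emit:
{"method": "arm_command", "body": {"series": [{"x": -0.001,"y": 0,"z": 0,"rx": 0,"ry": 0,"rz": 0},{"x": -0.001,"y": 0,"z": 0,"rx": 0,"ry": 0,"rz": 0},{"x": -0.001,"y": 0,"z": 0,"rx": 0,"ry": 0,"rz": 0}]}}

```text
t: 25.15
position: [0.6071, 0.0439, 0.3058]
tool_rot: [180.0, -0.1, 141.1]
contact_force: [-4.1, 2.3, -1.1]
opening: 0.0257
```

Emit:
{"method": "arm_command", "body": {"series": [{"x": -0.001,"y": 0,"z": 0,"rx": 0,"ry": 0,"rz": 0},{"x": -0.001,"y": 0,"z": 0,"rx": 0,"ry": 0,"rz": 0},{"x": -0.001,"y": 0,"z": 0,"rx": 0,"ry": 0,"rz": 0}]}}

```text
t: 25.52
position: [0.6072, 0.0438, 0.3057]
tool_rot: [180.0, -0.1, 141.1]
contact_force: [-5.0, 3.8, -1.3]
opening: 0.0254
```

Run:
```python
from h import *
feel(4)
import cv2
p,d=r.capture("scene");p2,_=r.capture("wrist")
a=cv2.resize(p[150:250,300:400,::-1],(400,400),interpolation=2);b=cv2.resize(p2[190:340,245:395,::-1],(400,400),interpolation=2)
cv2.imwrite("pics/v6.png",np.hstack([a,b]))
```

```text
25.73 pos/yaw/F/T [607.22, 43.77, 305.69, 141.11, -5.21, 4.15, -1.03, 0.84, 1.16, -0.01]
```

View pics/v6.png

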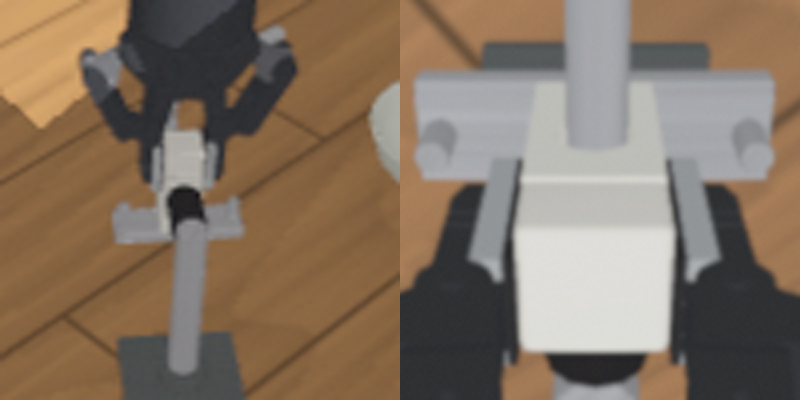

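Emit:
{"method": "arm_command", "body": {"series": [{"x": 0.002,"y": 0,"z": 0,"rx": 0,"ry": 0,"rz": 0},{"x": 0.004,"y": 0,"z": 0.001,"rx": 0,"ry": 0,"rz": 0},{"x": 0.004,"y": 0,"z": 0.002,"rx": 0,"ry": 0,"rz": 0},{"x": 0.004,"y": 0,"z": 0.0025,"rx": 0,"ry": 0,"rz": 0},{"x": 0.004,"y": 0,"z": 0.0025,"rx": 0,"ry": 0,"rz": 0}]}}

```text
t: 26.45
position: [0.6066, 0.0443, 0.3048]
tool_rot: [180.0, 0.1, 141.1]
contact_force: [-0.3, 1.1, -2.5]
opening: 0.0257
```

```bash
python3 -c "
from h import *
feel(4)"
```

```text
26.65 pos/yaw/F/T [606.58, 44.3, 304.81, 141.07, -0.73, -0.56, -2.45, 0.05, 0.01, 0.02]
```

Emit:
{"method": "arm_command", "body": {"series": [{"x": 0,"y": 0,"z": 0,"rx": 0,"ry": 0,"rz": 0},{"x": 0,"y": 0,"z": 0,"rx": 0,"ry": 0,"rz": 0},{"x": 0,"y": 0,"z": 0,"rx": 0,"ry": 0,"rz": 0},{"x": 0,"y": 0,"z": 0,"rx": 0,"ry": 0,"rz": 0},{"x": 0,"y": 0,"z": 0,"rx": 0,"ry": 0,"rz": 0}], "claw": 0.6}}

```text
t: 27.28
position: [0.6062, 0.0445, 0.3047]
tool_rot: [180.0, 0.0, 141.1]
contact_force: [-0.8, 0.4, -0.2]
opening: 0.0513
```

Emit:
{"method": "arm_command", "body": {"series": [{"x": 0,"y": 0,"z": -0.02,"rx": 0,"ry": 0,"rz": 0},{"x": 0,"y": 0,"z": -0.06,"rx": 0,"ry": 0,"rz": 0},{"x": 0,"y": 0,"z": -0.12,"rx": 0,"ry": 0,"rz": 0},{"x": 0,"y": 0,"z": -0.18,"rx": 0,"ry": 0,"rz": 0},{"x": 0,"y": 0,"z": -0.24,"rx": 0,"ry": 0,"rz": 0},{"x": 0,"y": 0,"z": -0.24,"rx": 0,"ry": 0,"rz": 0},{"x": 0,"y": 0,"z": -0.24,"rx": 0,"ry": 0,"rz": 0}]}}

```text
t: 28.15
position: [0.606, 0.0445, 0.4242]
tool_rot: [-180.0, -0.0, 141.1]
contact_force: [0.2, 0.6, -0.2]
opening: 0.0511
```

Run:
```python
from h import *
feel(2)
import cv2
p,d=r.capture("scene");c,p2,d2=wrist("w7")
a=cv2.resize(p[150:250,300:400,::-1],(400,400),interpolation=2);b=cv2.resize(p2[130:350,210:430,::-1],(400,400),interpolation=2)
cv2.imwrite("pics/v7.png",np.hstack([a,b]))
u,v,X=fpts(c,d2);h=(X[:,2]>.155)&(X[:,2]<.175)&(abs(X[:,0]-.606)<.03)&(abs(X[:,1]-.044)<.03)
print("block top",h.sum(),X[h].mean(0),cv2.minAreaRect(X[h][:,:2].astype(np.float32)*1000))
```

```text
28.25 pos/yaw/F/T [605.85, 44.51, 423.5, 141.08, -0.47, 0.02, -0.22, -0.04, -0.01, -0.0]
block top 1097 [0.60578392 0.04461807 0.16427312] ((607.0147094726562, 43.59847640991211), (25.721832275390625, 26.401567459106445), 51.060211181640625)
```

View pics/v7.png

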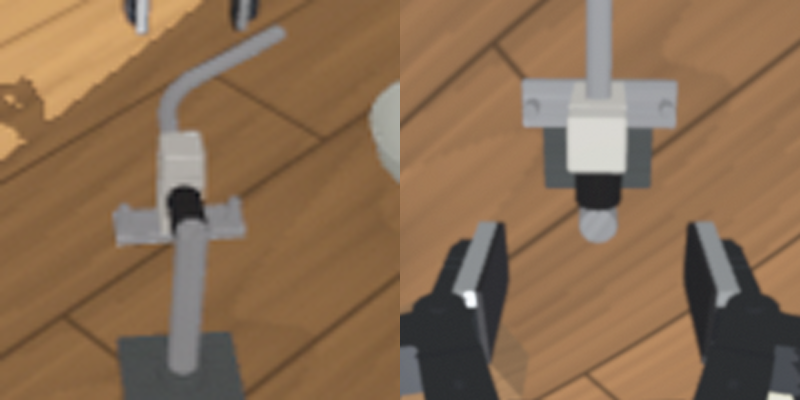

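```bash
python3 -c "
from workcell import r
print(r.hand_in())"
```

```text
the job is handed in; nothing more can be done
None
```

The hanger is threaded on the rail, slid round the bend (about 54°) and hanging against the spacer. The job was handed in at about 28 s of the allowed 72 s, and `hand_in` gives no verdict.

- **Side loads:** they stayed around 1 N or less the whole way along the rail, so nothing bound. The spacer slid at about 3 N.
- **Spacer home:** the spacer came to a hard stop where the post was expected. I pushed to about 6.7 N there, then backed off, lowered the hanger slightly onto the rail and let go. I judged it home from that stop and the last picture, without reading the spacer's position directly.
- **Last checks:** the final picture shows the hanger upright on the last straight, with the spacer between it and the post. Its hole centre is about 1.7 mm below the rail's axis, and the gripper is clear at near-zero force.
- **Bystanders:** I kept the arm and hanger away from the shaker, bowl and box. I did not measure their positions again at the end.
- **Disagreements:** the fixed cameras put the rail 1–2 mm off the wrist camera's reading, and the scene camera was up to 4 mm off on the hanger. I threaded by the wrist camera's relative reading and corrected the height by about 1 mm when I felt a light touch. A fit of the bend from the wrist pictures, where the hand hid part of the rail, gave 60–64°. I dropped it, and the slide confirmed about 54°.

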